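# Put the dough sheeter back into service: third gap setting, guard down

### The job

The little dough sheeter on the bench has been wiped down and left with its rollers wide open and its left finger guard tipped up. Make it ready for pan bases: put the gap lever into the third notch, counted from the wide-open (left) end, with its sprung pin dropped fully home so that the lever is locked, and lower the left finger guard all the way down. Do not disturb the flour dredger, the pizza wheel or the oil bottle.

Things in the scene. Friction and masses are not known exactly. Their poses are not given: they have to be found in the camera images.
- sheeter: Bench dough sheeter, bare steel, fixed: head 170 x 150 mm, flat top 175 mm high; two white rollers lie along its x; a white belt table 80 mm high to the left and right (500 mm over both, 146 mm deep). Origin: on the worktop under the middle of the head; x points away from the robot, y left along the tables, z up. Its lever side (front cheek, x = -85 mm) faces the robot.
- gap_lever (a joint): Gap lever on the side facing the robot; swings left and right in the upright plane x = -114 mm of the sheeter, about a shaft along the sheeter's x. Rad: 0 = upright, negative = leaning left (rollers open), positive = right (closed); stops at -0.68 and 0.72. Friction holds it where it is left (about 2 N at the grip). Starts near the left end, its pin resting on the plain rim.
- lever_pivot (a point): Point on the axis of the lever's shaft, in the plane in which the grip's centre swings: at (-114, 0, 115) mm of the sheeter.
- sector_centre (a point): Centre (on the lever's shaft, fixed) of the upright dark steel sector plate behind the lever, rim radius 95 mm. From the left: plain rim, then four square notches 0.28 rad (16 degrees) apart, 11 mm wide, 10 mm deep, nominally at lever angles -0.24, 0.03, 0.31, 0.59 rad. The plate is clamped in slots: on each machine all four stand up to 0.105 rad left or right of nominal; no reading tells it.
- index_pin (a joint): Sprung pin sliding along the lever, T-grip on top, below an 8 mm cross dog that rides on the sector's rim. In m: 0 = fully home in a notch, 0.010 = on the rim between notches, 0.016 = lifted to its stop. The spring presses it down with 4 to 7 N. With the pin in a notch the lever is locked (play about 0.015 rad each way).
- lever_grip (a point): Centre of the black T-grip across the lever's end: a cylinder 24 mm in diameter, 36 mm long along the sheeter's x (flat ends to front and back), on a 9 mm rod: 160 mm from the lever's shaft when the pin is home, 170 mm when it rests on the rim, 176 mm when lifted fully. Pulling the grip away from the shaft, along the lever, lifts the pin.
- finger_guard (a joint): Left finger guard, a frame of steel bars 8 mm thick, 100 mm wide (along the sheeter's x), 120 mm long, hinged at the head's left upper edge. Rad: 0 = fully down on its stop, sloping outward and down at 30 degrees over the left table; 2.1 = upright, near where it starts; 2.3 = rear stop. Its stiff hinge (0.22 N m) stays where it is left. The right guard is alike but fixed down.
- guard_edge (a point): Middle of the left guard's free edge (bar centre), 120 mm from the hinge axis.
- guard_hinge (a point): Middle of the left guard's hinge axis, which runs along the sheeter's x, at (3, 50, 172) mm of the sheeter.
- flour_dredger: Steel flour dredger standing on the worktop left of the sheeter, 112 mm high, 74 mm in diameter, with a side handle; origin at its underside. Bystander.
- pizza_wheel: Pizza wheel with a black handle lying on the worktop in front on the left, 232 x 104 x 36 mm; origin at its underside. Bystander.
- oil_bottle: Squeeze bottle standing on the worktop right of the sheeter, 261 mm high, 62 mm in diameter; origin at its underside. Bystander.

How it is judged (in metres and radians):
At the end, for the whole second after the job is handed in: The lever stands in the third notch from the left (between 0.175 and 0.455 rad, where only the third notch can be) with the pin home to within 3 mm, and the left guard is down to within 0.06 rad of its stop (value of joint index_pin below 0.003 m and value of joint gap_lever between 0.175 and 0.455 rad and value of joint finger_guard below 0.06 rad); the robot touches nothing.
It fails at once if the oil bottle was shoved or knocked (moved more than 30 mm) (distance of oil_bottle from where it was at the start of the episode above 0.03 m).
It fails at once if the pizza wheel was shoved or knocked (moved more than 30 mm) (distance of pizza_wheel from where it was at the start of the episode above 0.03 m).
It fails at once if the flour dredger was shoved or knocked (moved more than 30 mm) (distance of flour_dredger from where it was at the start of the episode above 0.03 m).
It also fails if it takes over 72 s, if anything falls off the work surface, if the arm or the gripper's body presses on something with over 40 N, if the wrist force passes 120 N, or if a joint passes its speed limit or range.

### The arm

A 6-joint arm with a two-finger parallel gripper is mounted at the origin on a cart in front of the work surface, level with it; the furniture and walls round the work are solid. World frame = base frame: x ahead of the robot, y to its left, z up, the work surface at z = 0. Lengths are in m, angles in degrees, forces in N, time in s.
With the tool pointing down it reaches from about 0.35 to 0.875 m from the base axis. Payload 4.2 kg.
Tool frame: the origin (TCP) lies on the mounting face of the last link; the fingertips stand 182 mm ahead of it and the grasp point (between the pads) lies 164 mm ahead of it (r.tcp_to_grasp is the distance from the TCP to the grasp point, in m); z points along the fingers, y is the line along which they close (so a half turn about z gives the same grasp; the last joint's range is limited). The gripper opens to 87 mm and grips with 3 to 60 N. Pads are 19 mm wide; open, the fingers measure 117 mm over their backs; the gripper's body (75 mm by 190 mm) begins 51 mm behind the grasp point.
Start: joints at [81.91, 22.042, 0.453, 0, -68.411, -14.817], TCP at [0.243, 0.576, 0.405] pointing down, gripper open.
Joint ranges: [-179.83, 179.83], [-69.29, 118.12], [-61.27, 80.66], [-181.25, 117.63], [-171.15, -9.14], [-177.46, 177.46]. Speed limits (degrees/s): [159.86, 159.86, 180, 180, 180, 180].

### API

Orientations are given as a 3x3 rotation matrix whose columns are the frame's x, y, z axes.
In Python, from station import sense, eyes, r gives the robot as it stands.
- The arm moves only by the tool jog_arm, never from a script. Its argument "increments" is a list of rows, each a list of 4 numbers: the shift along the tool's x, y, z normalised to -1 to 1, where 1 is 0.02 m, then the turn about the tool's z normalised to -1 to 1, where 1 is 0.08 rad. A call has 1 to 10 rows; each row shifts and turns the commanded pose from where the row before left it, along the tool's axes as they then stand; what a row does not reach is not made up. A row lasts 1/10 s, in which the tool goes at most 50 mm and 8.59 degrees, less where a joint would pass 70% of its speed; a pose out of reach is approached as far as the arm can. A call with a number of a shift or a turn outside -1 to 1 is refused whole. A call with a gripper value outside its range is refused whole. "grip" is the finger opening in mm, from 0 to 87, set as the call begins (left out, the last holds). The fingers move at their own pace and stop on an object; the grip force is fixed at half the most. Time passes only in rows, so rows that do not move let the fingers close. It gives the time, the measured TCP pose, the force, the opening and the grip force at its end, in the units of the state.
- sense(): the state, without advancing time (a new reading comes with each control period).
- eyes.capture(name): name is "scene" or "top"; returns the picture (420x560x3 uint8, blue, green, red); there is no depth.
- eyes.get_calibration(name): a dict with "camera_matrix" (3x3 intrinsics, pixels), "R" (3x3) and "t" (3): a world point X has camera coordinates R X + t. Camera axes: x right, y down, z forward; pixel columns grow to the right and rows downward; lengths in m; the calibration is good to about 2 mm. A picture is of the moment at which its call begins. get_calibration takes no time and is no camera call.
- r.finish_job(): hands the job in; it is judged then, once.
Trained networks look in the newest picture that a camera, given by its name, has taken for a name from the list of things; names that differ only in an ending like _2 or _b are one class to them, and where a whole thing is asked for, a point or a joint stands for the part that bears it (a point fixed in the world has none). Each returns a list of dicts, best first, with "conf" (0 to 1); they miss things now and then, are a little off and sometimes report something else, mostly with a low value. They report only what shows in the picture. A call takes as long as a camera call.
- eyes.spot_in(camera, name): "centre" ([x, y, z] in m, in world coordinates, good to about 4 mm: the middle of the surface that is visible of it).
- eyes.outline_of(camera, name): "mask" (420x560 bool, what is visible of it).
The state is a dict: "time_s": time; "joints": joint angles; "joint_velocities": joint speeds; "effort": joint torques, N m; "tcp_pos": TCP position; "ee_rot": TCP orientation; "wrist_force": force on the tool from outside, world axes, zero at the start; "moment": the same for the moment, N m; "gripper_width": opening from 0.0 (shut) to 1.0 (fully open); "gripper_force": force on a finger pad.
Only numpy, scipy, OpenCV 4.12 (cv2) and the standard library are available. Lean on these libraries where they do the work, as an engineer would, in place of code of your own. Each camera call takes 0.05 s, during which the arm holds its last target. There are 200 camera calls.

## Working session

There is one attempt and no reset: what is moved stays moved. The work goes in short steps, Python scripts to look and compute and a tool call to move; the robot and the scene stay as the last step left them, time stands still between calls to the robot, and variables do not carry over. Pictures are saved under pics/ and viewed, at most 10 in all, crops included, and the job is handed in when it is done.

Besides the shell and the picture viewer there is one more tool, called after "Call:" by a JSON object that holds its "name" and its "arguments". jog_arm: Moves the arm, as the interface text tells. Its arguments: {"type":"object","properties":{"increments":{"type":"array"},"grip":{"type":"number"}},"required":["increments"]}

```bash
ls; mkdir -p pics
python3 - <<'E'
from station import sense, eyes, r
import cv2, numpy as np
s=sense(); print(s)
for c in("scene","top"):
    im=eyes.capture(c); cv2.imwrite(f"pics/{c}0.png",im)
    k=eyes.get_calibration(c); print(c,np.round(k["camera_matrix"],1).tolist(),np.round(k["R"],3).tolist(),np.round(k["t"],3).tolist())
    for n in["sheeter","lever_grip","guard_edge","flour_dredger","pizza_wheel","oil_bottle"]:
        try: print(n,[(np.round(d["centre"],3).tolist(),round(d["conf"],2)) for d in eyes.spot_in(c,n)[:2]])
        except Exception as e: print(n,e)
E
```

```text
pics
{'time_s': 0.0, 'joints': array([ 8.19104068e+01,  2.20905603e+01,  3.79920427e-01, -2.78282556e-02,
       -6.84115289e+01, -1.48169645e+01]), 'joint_velocities': array([ 0.02544805, -0.03659353,  0.01353847,  0.0081496 , -0.04113759,
        0.02595553]), 'effort': array([ 2.50766243e-04, -3.90661383e+01,  1.87410629e+01,  4.22001243e+00,
        1.10706798e-02, -1.90740848e-04]), 'tcp_pos': array([0.24315401, 0.57553841, 0.40366526]), 'ee_rot': array([[ 9.21071144e-01, -3.89393617e-01, -7.47176312e-04],
       [-3.89394318e-01, -9.21068875e-01, -2.04743464e-03],
       [ 1.09057135e-04,  2.17677918e-03, -9.99997625e-01]]), 'wrist_force': array([-0.2505671 ,  0.00331687, -0.1460345 ]), 'moment': array([ 0.00840681, -0.04254854,  0.01596728]), 'gripper_force': 0.0, 'gripper_width': 0.9989276690799263}
scene [[533.5, 0.0, 280.3], [0.0, 533.5, 213.3], [0.0, 0.0, 1.0]] [[0.612, -0.79, 0.02], [-0.383, -0.319, -0.867], [0.692, 0.523, -0.498]] [-0.269, 0.345, 1.489]
sheeter [([0.544, -0.03, 0.081], 0.73)]
lever_grip [([0.577, 0.05, 0.231], 0.24)]
guard_edge [([0.578, 0.047, 0.233], 0.97)]
flour_dredger [([0.5, 0.48, 0.074], 0.84)]
pizza_wheel [([0.381, 0.415, 0.007], 0.73)]
oil_bottle [([0.552, -0.458, 0.125], 0.89)]
top [[498.9, 0.0, 273.1], [0.0, 498.9, 214.9], [0.0, 0.0, 1.0]] [[-0.156, -0.988, 0.002], [-0.963, 0.152, -0.221], [0.218, -0.037, -0.975]] [0.107, 0.498, 1.822]
sheeter [([0.575, 0.006, 0.073], 0.6)]
lever_grip []
guard_edge [([0.579, 0.049, 0.254], 0.52)]
flour_dredger [([0.51, 0.491, 0.114], 0.88)]
pizza_wheel [([0.404, 0.42, 0.003], 0.95)]
oil_bottle [([0.564, -0.434, 0.164], 0.55)]
```

View pics/scene0.png

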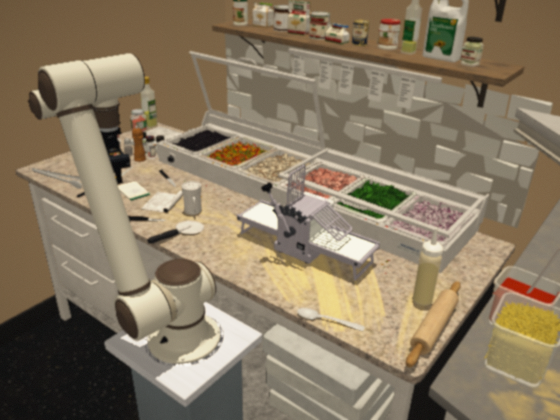

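View pics/top0.png

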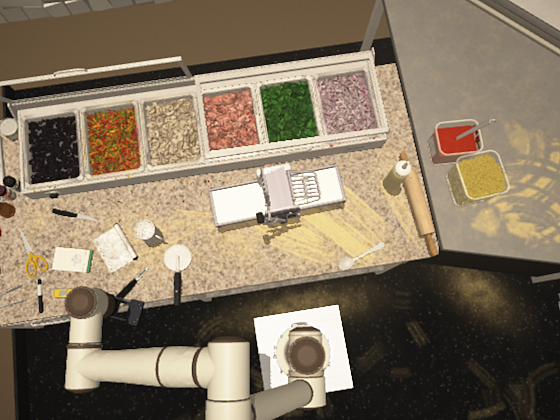

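The scene view shows the sheeter around (300,225), with its grip near (266,188) and the guard raised at (297,183). In the top view the sheeter spans (211,193) to (345,205), so its yaw is about 0. Next I'll fit its pose.

```bash
cat > h.py <<'E'
import numpy as np, cv2
from station import sense, eyes, r
def proj(c,X):
    k=eyes.get_calibration(c); p=(np.atleast_2d(X)@k["R"].T+k["t"])@k["camera_matrix"].T
    return p[:,:2]/p[:,2:]
def deproj(c,uv,z):
    k=eyes.get_calibration(c); d=np.c_[np.atleast_2d(uv),np.ones(len(np.atleast_2d(uv)))]@np.linalg.inv(k["camera_matrix"]).T@k["R"]
    o=-k["R"].T@k["t"]; return o+d*((z-o[2])/d[:,2])[:,None]
def w(pose,P):
    x,y,a=pose; P=np.atleast_2d(P)/1000; c,s=np.cos(a),np.sin(a)
    return np.c_[x+c*P[:,0]-s*P[:,1],y+s*P[:,0]+c*P[:,1],P[:,2]]
def grip(th,rad): return [-114,-rad*np.sin(th),115+rad*np.cos(th)]
def edge(q): 
    # 0: sloping out(+y) and down 30deg
    a=-np.pi/6+q; return [3,50+120*np.cos(a),172+120*np.sin(a)]
E
python3 - <<'E'
from h import *
im=eyes.capture("top"); 
m=np.zeros((420,560),bool)
d=eyes.outline_of("top","sheeter"); print([x["conf"] for x in d], d[0]["mask"].sum())
m=d[0]["mask"]
hsv=cv2.cvtColor(im,cv2.COLOR_BGR2HSV)
wh=((hsv[...,1]<40)&(hsv[...,2]>165)).astype(np.uint8)
wh[:160]=0;wh[232:]=0;wh[:,:205]=0;wh[:,350:]=0
n,l,st,ce=cv2.connectedComponentsWithStats(wh)
for i in range(1,n):
    if st[i,4]>60:print(st[i],ce[i])
    else: wh[l==i]=0
v,u=np.nonzero(wh); P=deproj("top",np.c_[u,v],0.08)[:,:2]
print("white",cv2.minAreaRect((P*1000).astype(np.float32)))
v,u=np.nonzero(m&(np.arange(560)<262)); P=deproj("top",np.c_[u,v],0.08)[:,:2]
print("left mask",cv2.minAreaRect((P*1000).astype(np.float32)))
big=cv2.resize(im[150:250,200:360],None,fx=5,fy=5,interpolation=cv2.INTER_CUBIC)
cv2.imwrite("pics/top1.png",big)
im=eyes.capture("scene");cv2.imwrite("pics/sc1.png",cv2.resize(im[150:290,220:400],None,fx=4.2,fy=4.2,interpolation=cv2.INTER_CUBIC))
E
```

```text
[0.88] 5836
[ 209  164  137   62 4562] [274.85576502 193.41122315]
white ((594.10693359375, 5.2739105224609375), (203.97201538085938, 496.49298095703125), 2.866159200668335)
left mask ((594.3472290039062, 154.69754028320312), (201.8703155517578, 216.57481384277344), 85.41033935546875)
```

View pics/top1.png

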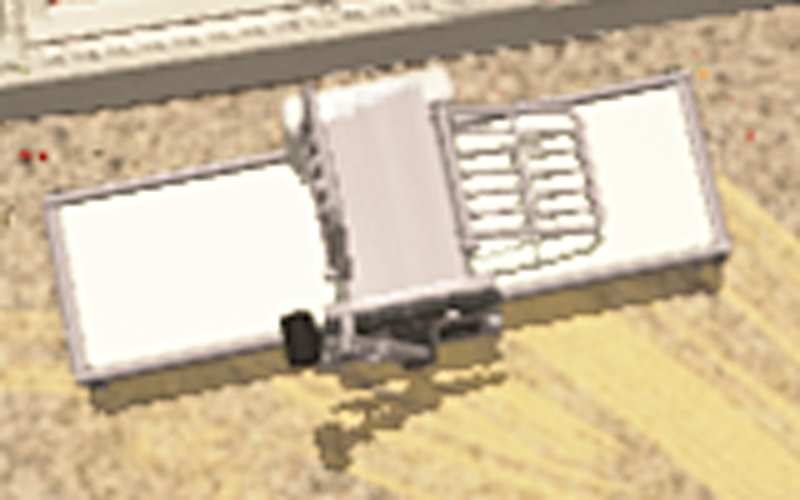

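View pics/sc1.png

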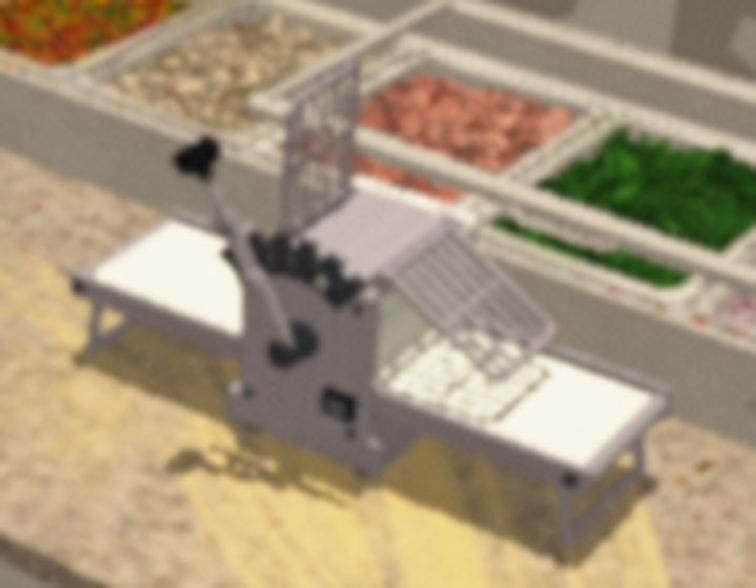

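Corners of the table top: in the top crop they sit at (45,198), (82,382), (688,72) and (728,245). In the scene crop they sit at (78,285), (175,215), (665,400) and (570,478). The grip is at (301,338) in the top crop and (197,157) in the scene crop, and the notches show as dark teeth at about (260..350, 245..290).

Run:
```python
from h import *
from scipy.optimize import least_squares
C=[[73,250,80],[-73,250,80],[73,-250,80],[-73,-250,80]]
T=np.array([(45,198),(82,382),(688,72),(728,245)])/5+[200,150]
S=np.array([(175,215),(78,285),(665,400),(570,478)])/4.2+[220,150]
gT=np.array([301,338])/5+[200,150]; gS=np.array([197,157])/4.2+[220,150]
eT=[(300,85),(335,280)]
f=lambda p:np.r_[(proj("top",w(p,C))-T).ravel(),(proj("scene",w(p,C))-S).ravel()]
s=least_squares(f,[.59,0,0],loss="soft_l1"); print("pose",np.round(s.x,4),np.round(f(s.x),1))
p=s.x
g=least_squares(lambda q:np.r_[(proj("top",w(p,grip(q[0],170)))-gT).ravel(),(proj("scene",w(p,grip(q[0],170)))-gS).ravel()],[-.6]); print("lever",g.x,g.fun, w(p,grip(g.x[0],170)))
for q in(1.9,2.1,2.2): print(q,(proj("scene",w(p,edge(q)))-[220,150])*4.2)
print("pivot",(proj("scene",w(p,[-114,0,115]))-[220,150])*4.2)
im=eyes.capture("scene"); off=[220,150]
big=cv2.resize(im[195:250,260:320],None,fx=10,fy=10,interpolation=cv2.INTER_CUBIC)
# nominal notch marks at several offsets, plate plane guess x=-96
for n,th in enumerate([-.24,.03,.31,.59]):
  for rr in(85,95):
    for xx,col in((-100,(0,0,255)),(-90,(0,255,0))):
      u=(proj("scene",w(p,[xx,-rr*np.sin(th),115+rr*np.cos(th)]))[0]-[260,195])*10
      cv2.circle(big,tuple(int(a) for a in u),4,col,-1)
cv2.imwrite("pics/notch.png",big)
np.save("pose.npy",p)
```

```text
pose [5.76e-01 3.00e-04 4.05e-02] [-0.4 -0.5 -1.2  0.1  0.7 -0.1  1.5  1.8 -1.5 -0.9 -3.  -2.2  1.4 -1.2
  3.2  0.5]
lever [-0.50947737] [ 0.49105679  0.1690811  -0.53386826 -0.09672962] [[0.45869083 0.07854107 0.26340992]]
1.9 [[292.83215324  77.44952747]]
2.1 [[317.78884113  82.74335524]]
2.2 [[330.37177795  87.50614981]]
pivot [[278.51306522 355.65453036]]
```

View pics/notch.png

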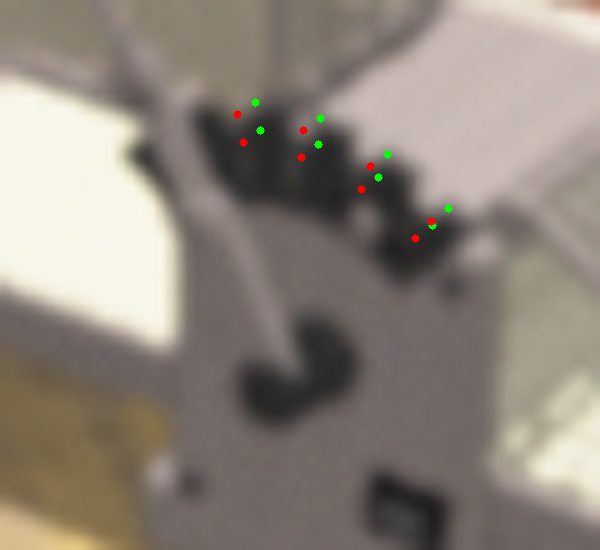

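The pose fit holds: the sheeter is at (0.576, 0.000) with yaw 0.04 rad, the lever is near -0.51 and the guard near 2.1. The notches look close to nominal, and I'll find them by feel. I'll do the guard first, with the gripper's y axis along the sheeter's y.

Call:
{"name": "jog_arm", "arguments": {"increments": [[0, 0, -1, -0.9], [0, 0, -1, -0.9], [0, 0, -1, -0.9], [0, 0, -1, -0.9], [0, 0, -1, -0.9], [0, 0, -1, -0.9], [0, 0, 0, 0]], "grip": 0}}

```text
time_s: 1.6
tcp_pos: [0.2434, 0.5756, 0.5283]
ee_rot: [[0.999, 0.033, 0.002], [0.033, -0.999, 0.006], [0.002, -0.006, -1.0]]
wrist_force: [0.9, -0.3, 0.9]
gripper_width: 0.446
gripper_force: 0.0
```

Call:
{"name": "jog_arm", "arguments": {"increments": [[0.5, 1, 0, 0], [0.5, 1, 0, 0], [0.5, 1, 0, 0], [0.5, 1, 0, 0], [0.5, 1, 0, 0], [0.5, 1, 0, 0], [0.5, 1, 0, 0], [0.5, 1, 0, 0], [0.5, 1, 0, 0], [0.5, 1, 0, 0]]}}

```text
time_s: 2.6
tcp_pos: [0.3503, 0.3773, 0.5247]
ee_rot: [[0.999, 0.032, 0.0], [0.032, -0.999, 0.0], [0.0, -0.0, -1.0]]
wrist_force: [-0.8, -0.1, 0.7]
gripper_width: 0.004
gripper_force: 0.0
```

Call:
{"name": "jog_arm", "arguments": {"increments": [[0.5, 1, 0, 0], [0.5, 1, 0, 0], [0.5, 1, 0, 0], [0.5, 1, 0, 0], [0.5, 1, 0, 0], [0.5, 1, 0, 0], [0.5, 1, 0, 0], [0.5, 1, 0, 0], [0.5, 1, 0, 0], [0.5, 1, 0, 0]]}}

```text
time_s: 3.6
tcp_pos: [0.4562, 0.1806, 0.5248]
ee_rot: [[1.0, 0.032, 0.0], [0.032, -1.0, 0.0], [0.0, -0.0, -1.0]]
wrist_force: [0.6, 0.5, -0.2]
gripper_width: 0.004
gripper_force: 0.0
```

```bash
cat >> h.py <<'E'
def tip():
    p=np.load("pose.npy"); s=sense(); R=s["ee_rot"]; t=s["tcp_pos"]
    c,n=np.cos(p[2]),np.sin(p[2]); A=np.array([[c,n,0],[-n,c,0],[0,0,1]])
    for nm,d in(("grasp",.164),("tip",.182)): print(nm,np.round(A@(t+R[:,2]*d-[p[0],p[1],0])*1000,1),end=" ")
    print("yaw_rel",round(np.degrees(np.arctan2(*(A@R[:,0])[1::-1])),2),"F",np.round(A@s["wrist_force"],1),"w",round(s["gripper_width"]*87,1),"t",round(s["time_s"],1),"j",np.round(s["joints"]))
E
python3 -c "
from h import *
tip()"
```

```text
grasp [-112.3  185.   360.8] tip [-112.3  185.   342.8] yaw_rel -0.51 F [ 0.6  0.5 -0.2] w 0.4 t 3.6 j [ 41.   5.  -5.  -0. -80.  51.]
```

Call:
{"name": "jog_arm", "arguments": {"increments": [[0.64, 0.97, 0, 0], [0.64, 0.97, 0, 0], [0.64, 0.97, 0, 0], [0.64, 0.97, 0, 0], [0.64, 0.97, 0, 0], [0.64, 0.97, 0, 0], [0.64, 0.97, 0, 0], [0.64, 0.97, 0, 0], [0.64, 0.97, 0, 0], [0, 0, 0, 0]]}}

```text
time_s: 4.6
tcp_pos: [0.5776, 0.0091, 0.5239]
ee_rot: [[1.0, 0.029, -0.001], [0.029, -1.0, -0.001], [-0.001, 0.001, -1.0]]
wrist_force: [0.3, -0.8, -0.7]
gripper_width: 0.005
gripper_force: 0.0
```

Call:
{"name": "jog_arm", "arguments": {"increments": [[0, 0, 1, 0], [0, 0, 1, 0], [0, 0, 1, 0], [0, 0, 1, 0], [0, 0, 0, 0]]}}

```text
time_s: 5.1
tcp_pos: [0.5757, 0.0114, 0.4418]
ee_rot: [[0.999, 0.032, -0.007], [0.032, -0.999, -0.001], [-0.007, 0.001, -1.0]]
wrist_force: [-0.4, 0.6, -0.3]
gripper_width: 0.003
gripper_force: 0.0
```

```bash
python3 -c "
from h import *
tip()
a=eyes.capture('scene')[150:250,230:350];b=eyes.capture('top')[140:250,220:340]
cv2.imwrite('pics/g1.png',np.hstack([cv2.resize(x,(400,366)) for x in(a,b)]))"
```

```text
grasp [ -0.9  11.  277.8] tip [ -1.   11.  259.8] yaw_rel -0.5 F [-0.4  0.6 -0.3] w 0.2 t 5.1 j [ 17.  16.  -3.  -0. -71.  75.]
```

View pics/g1.png

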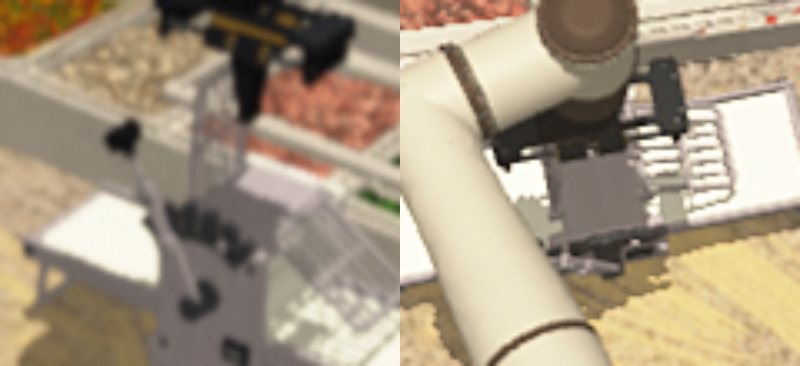

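The fingers stand just right of the raised guard: in the left panel the tip is at (245,120) and the guard at (215,130). Next they push the guard left, then down along its arc.

Call:
{"name": "jog_arm", "arguments": {"increments": [[0, -0.7, 0, 0], [0, -0.7, 0, 0], [0, -0.55, 0, 0], [0, -0.55, 0, 0], [0, -0.55, 0, 0], [0, -0.55, 0, 0], [0, -0.55, 0.25, 0], [0, -0.55, 0.3, 0], [0, -0.45, 0.5, 0], [0, -0.45, 0.55, 0]]}}

```text
time_s: 6.2
tcp_pos: [0.5733, 0.1247, 0.4123]
ee_rot: [[0.999, 0.033, 0.001], [0.033, -0.999, 0.001], [0.002, -0.001, -1.0]]
wrist_force: [-0.5, -0.2, 1.3]
gripper_width: 0.005
gripper_force: 0.8
```

```bash
python3 -c "
from h import *
tip()"
```

```text
grasp [  2.6 124.6 248.3] tip [  2.6 124.6 230.3] yaw_rel -0.46 F [-0.5 -0.2  1.3] w 0.5 t 6.2 j [ 28.  18.  -4.  -0. -67.  64.]
```

Call:
{"name": "jog_arm", "arguments": {"increments": [[0, -0.3, 0.6, 0], [0, -0.25, 0.65, 0], [0, -0.15, 0.65, 0], [0, -0.1, 0.7, 0], [0, -0.25, 0.65, 0], [0, -0.25, 0.65, 0], [0, 0, 0.5, 0], [0, 0, 0.4, 0]]}}

```text
time_s: 7.0
tcp_pos: [0.5722, 0.1496, 0.3156]
ee_rot: [[0.999, 0.032, -0.001], [0.032, -0.999, -0.0], [-0.001, 0.0, -1.0]]
wrist_force: [-0.7, 0.1, 2.0]
gripper_width: 0.002
gripper_force: 0.6
```

```bash
python3 -c "
from h import *
tip()"
```

```text
grasp [  2.2 149.2 151.6] tip [  2.2 149.2 133.6] yaw_rel -0.47 F [-0.7  0.1  2. ] w 0.2 t 7.0 j [ 30.  23. -11.  -0. -55.  62.]
```

Force is about 2 N. I'll press in small steps until it reaches the stop.

Call:
{"name": "jog_arm", "arguments": {"increments": [[0, 0, 0.15, 0], [0, 0, 0.15, 0], [0, 0, 0, 0]]}}

```text
time_s: 7.3
tcp_pos: [0.5723, 0.1494, 0.3106]
ee_rot: [[0.999, 0.032, -0.0], [0.032, -0.999, 0.0], [-0.0, -0.0, -1.0]]
wrist_force: [0.2, 0.2, -1.4]
gripper_width: 0.001
gripper_force: 0.0
```

Call:
{"name": "jog_arm", "arguments": {"increments": [[0, 0, 0.1, 0], [0, 0, 0.1, 0], [0, 0, 0, 0]]}}

```text
time_s: 7.6
tcp_pos: [0.5725, 0.1495, 0.3074]
ee_rot: [[0.999, 0.032, 0.001], [0.032, -0.999, 0.0], [0.001, -0.0, -1.0]]
wrist_force: [-0.6, 0.1, 2.7]
gripper_width: 0.008
gripper_force: 1.1
```

Call:
{"name": "jog_arm", "arguments": {"increments": [[0, 0, 0.1, 0], [0, 0, 0.1, 0], [0, 0, 0, 0]]}}

```text
time_s: 7.9
tcp_pos: [0.5724, 0.1496, 0.3069]
ee_rot: [[0.999, 0.034, 0.003], [0.034, -0.999, -0.0], [0.003, 0.0, -1.0]]
wrist_force: [-6.8, 0.4, 18.7]
gripper_width: 0.007
gripper_force: 8.0
```

Call:
{"name": "jog_arm", "arguments": {"increments": [[0, 0, 0.1, 0], [0, 0, 0.1, 0], [0, 0, 0, 0]]}}

```text
time_s: 8.2
tcp_pos: [0.5723, 0.1497, 0.3066]
ee_rot: [[0.999, 0.035, 0.005], [0.035, -0.999, -0.001], [0.005, 0.001, -1.0]]
wrist_force: [-12.8, -0.4, 33.3]
gripper_width: 0.008
gripper_force: 14.6
```

The guard is on its stop: force rose to 33 N with no further travel. Now I'll rise, turn for a flat-end pinch of the grip, and open.

Call:
{"name": "jog_arm", "arguments": {"increments": [[0, 0, -0.7, 0], [0, 0, -1, 0], [0, 0, -1, 0], [0, 0, -1, 0], [0, 0, -1, 0], [0, 0, -1, 0], [0, 0, -1, 0], [0, 0, -1, 0], [0, 0, -1, 0], [0, 0, -1, 0]]}}

```text
time_s: 9.2
tcp_pos: [0.5722, 0.1495, 0.4931]
ee_rot: [[0.999, 0.032, -0.001], [0.032, -0.999, 0.0], [-0.001, -0.0, -1.0]]
wrist_force: [0.4, 0.0, -0.3]
gripper_width: 0.004
gripper_force: 0.0
```

Call:
{"name": "jog_arm", "arguments": {"increments": [[0, 0, -1, 0.95], [0, 0, -1, 0.95], [0, 0, 0, 0.95], [0, 0, 0, 0.95], [0, 0, 0, 0.95], [0, 0, 0, 0.95], [0, 0, 0, 0.95], [0, 0, 0, 0.95], [0, 0, 0, 0.95], [0, 0, 0, 0.95]], "grip": 87}}

```text
time_s: 10.2
tcp_pos: [0.5723, 0.1496, 0.5322]
ee_rot: [[0.745, -0.668, -0.001], [-0.668, -0.745, 0.0], [-0.001, 0.0, -1.0]]
wrist_force: [1.1, 0.5, -0.6]
gripper_width: 0.834
gripper_force: 0.0
```

Call:
{"name": "jog_arm", "arguments": {"increments": [[0, 0, 0, 0.95], [0, 0, 0, 0.95], [0, 0, 0, 0.95], [0, 0, 0, 0.95], [0, 0, 0, 0.95], [0, 0, 0, 0.95], [0, 0, 0, 0.95], [0, 0, 0, 0.95], [0, 0, 0, 0.95], [0, 0, 0, 0.95]]}}

```text
time_s: 11.2
tcp_pos: [0.5723, 0.1495, 0.5322]
ee_rot: [[0.08, -0.997, -0.001], [-0.997, -0.08, 0.0], [-0.0, 0.001, -1.0]]
wrist_force: [0.4, -0.1, 0.1]
gripper_width: 0.998
gripper_force: 0.0
```

Run:
```python
from h import *
from scipy.optimize import minimize
tip(); p=np.load("pose.npy")
P=[]
for c in("scene","top"):
    eyes.capture(c); 
    for n in("lever_grip","gap_lever","guard_edge"): print(c,n,[(np.round(d["centre"],3).tolist(),round(d["conf"],2)) for d in eyes.spot_in(c,n)[:2]])
a=eyes.capture('scene')[150:250,230:350];b=eyes.capture('top')[140:250,220:340]
cv2.imwrite('pics/g2.png',np.hstack([cv2.resize(x,(400,366)) for x in(a,b)]))
```

```text
grasp [  2.3 149.3 368.2] tip [  2.2 149.3 350.2] yaw_rel -87.75 F [ 0.4 -0.1  0.1] w 86.8 t 11.2 j [ 30.  15.   9.  -0. -83. -26.]
scene lever_grip []
scene gap_lever [([0.467, 0.024, 0.171], 0.82)]
scene guard_edge [([0.586, 0.098, 0.15], 0.44)]
top lever_grip [([0.465, 0.075, 0.27], 0.46)]
top gap_lever [([0.47, 0.05, 0.22], 0.64), ([0.568, -0.01, 0.082], 0.63)]
top guard_edge [([0.565, 0.088, 0.156], 0.53), ([0.469, 0.049, 0.217], 0.53)]
```

View pics/g2.png

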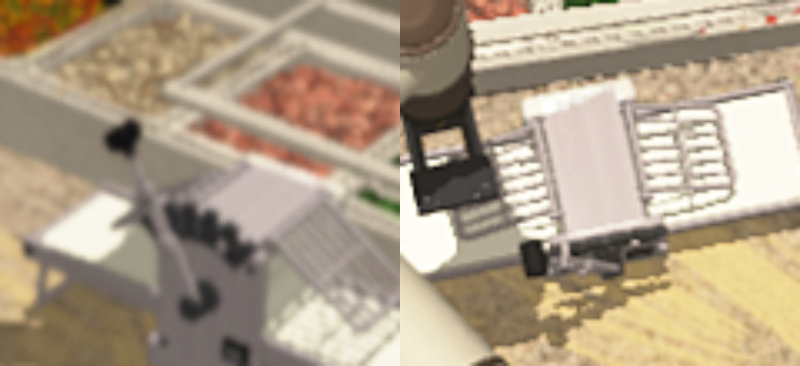

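The guard is down. In the right panel the grip is at (535,258), which agrees with the fit. I'll move over it and then lower.

Call:
{"name": "jog_arm", "arguments": {"increments": [[0.51, 0.99, 0, 0], [0.51, 0.99, 0, 0], [0.51, 0.99, 0, 0], [0.51, 0.99, 0, 0], [0.51, 0.99, 0, 0], [0.51, 0.99, 0, 0], [0, 0, 0, 0.5], [0, 0, 0, 0]]}}

```text
time_s: 12.5
tcp_pos: [0.4584, 0.0782, 0.5334]
ee_rot: [[0.043, -0.999, 0.001], [-0.999, -0.043, 0.001], [-0.001, -0.001, -1.0]]
wrist_force: [0.6, -0.4, -0.9]
gripper_width: 1.006
gripper_force: 0.0
```

Run:
```python
from h import *
tip(); p=np.load("pose.npy")
for c in("scene","top"):
    im=eyes.capture(c); 
    print(c,[(np.round(d["centre"],3).tolist(),round(d["conf"],2)) for d in eyes.spot_in(c,"lever_grip")[:2]])
    for th in(-.46,-.51,-.56): print(th,proj(c,w(p,grip(th,170))).round(1))
    # black blob near predicted
    u=proj(c,w(p,grip(-.51,170)))[0].round().astype(int); y0,x0=u[1]-14,u[0]-14
    g=cv2.cvtColor(im,cv2.COLOR_BGR2GRAY)[y0:y0+29,x0:x0+29]
    n,l,st,ce=cv2.connectedComponentsWithStats((g<60).astype(np.uint8))
    for i in range(1,n): print(st[i],ce[i]+[x0,y0])
```

```text
grasp [-114.1   82.7  369.4] tip [-114.1   82.7  351.4] yaw_rel -89.85 F [ 0.6 -0.4 -0.9] w 87.6 t 12.5 j [ 30.   2.  -7.   0. -81. -27.]
scene [([0.459, 0.067, 0.257], 0.42)]
-0.46 [[268.2 186.8]]
-0.51 [[266.4 187.3]]
-0.56 [[264.5 187.9]]
[10 10 10  9 59] [266.6440678  187.22033898]
top [([0.464, 0.076, 0.272], 0.53)]
-0.46 [[262.9 217.1]]
-0.51 [[260.7 217.8]]
-0.56 [[258.5 218.5]]
[  4   0  25  29 433] [261.38568129 217.94457275]
[28 24  1  1  1] [275. 228.]
```

Call:
{"name": "jog_arm", "arguments": {"increments": [[0, 0, 1, 0], [0, 0, 1, 0], [0, 0, 1, 0], [0, 0, 1, 0], [0, 0, 0.8, 0], [0, 0, 0.5, 0], [0, 0, 0, 0]]}}

```text
time_s: 13.4
tcp_pos: [0.4591, 0.0787, 0.4253]
ee_rot: [[0.043, -0.999, -0.003], [-0.999, -0.043, -0.001], [0.001, 0.003, -1.0]]
wrist_force: [-0.5, -0.6, 0.1]
gripper_width: 0.998
gripper_force: 0.0
```

Call:
{"name": "jog_arm", "arguments": {"increments": [[0, 0, 0, 0], [0, 0, 0, 0], [0, 0, 0, 0], [0, 0, 0, 0], [0, 0, 0, 0], [0, 0, 0, 0], [0, 0, 0, 0], [0, 0, 0, 0], [0, 0, 0, 0], [0, 0, 0, 0]], "grip": 10}}

```text
time_s: 14.4
tcp_pos: [0.4616, 0.0791, 0.4276]
ee_rot: [[0.044, -0.999, 0.01], [-0.999, -0.044, 0.002], [-0.001, -0.01, -1.0]]
wrist_force: [12.5, -1.7, -5.9]
gripper_width: 0.408
gripper_force: 30.0
```

```bash
python3 -c "
from h import *
tip()"
```

```text
grasp [-109.4   83.6  263.6] tip [-109.3   83.6  245.6] yaw_rel -89.82 F [12.5 -2.2 -5.9] w 35.5 t 14.4 j [ 30.   5. -19.   0. -65. -27.]
```

It holds, with an opening of 35.5 mm against the 36 mm grip. I'll ease x, lift the pin about 4.5 mm along the lever, then start the swing.

Call:
{"name": "jog_arm", "arguments": {"increments": [[0, -0.2, 0, 0], [0, 0, 0, 0], [-0.06, 0, -0.1, 0], [-0.06, 0, -0.1, 0], [0, 0, 0, 0]]}}

```text
time_s: 14.9
tcp_pos: [0.4633, 0.0811, 0.4305]
ee_rot: [[0.043, -0.999, 0.002], [-0.999, -0.043, -0.0], [0.0, -0.002, -1.0]]
wrist_force: [4.2, -3.5, -6.7]
gripper_width: 0.41
gripper_force: 30.0
```

```bash
python3 -c "
from h import *
tip()"
```

```text
grasp [-109.    85.2  266.5] tip [-108.9   85.2  248.5] yaw_rel -89.86 F [ 4.1 -3.7 -6.7] w 35.7 t 14.9 j [ 30.   6. -18.   0. -66. -27.]
```

Call:
{"name": "jog_arm", "arguments": {"increments": [[0.45, 0, -0.23, 0], [0.45, 0, -0.21, 0], [0.41, 0, -0.16, 0], [0.41, 0, -0.14, 0], [0.42, 0, -0.12, 0], [0.42, 0, -0.1, 0], [0, 0, 0, 0]]}}

```text
time_s: 15.6
tcp_pos: [0.4655, 0.0301, 0.4493]
ee_rot: [[0.042, -0.999, 0.002], [-0.999, -0.042, 0.002], [-0.002, -0.002, -1.0]]
wrist_force: [5.9, -0.5, -7.0]
gripper_width: 0.405
gripper_force: 30.0
```

```bash
python3 -c "
from h import *
tip()"
```

```text
grasp [-108.8   34.6  285.3] tip [-108.8   34.7  267.3] yaw_rel -89.88 F [ 5.9 -0.7 -7. ] w 35.2 t 15.6 j [ 24.   4. -16.  -0. -69. -21.]
```

Call:
{"name": "jog_arm", "arguments": {"increments": [[0.43, 0, -0.08, 0], [0.43, 0, -0.06, 0], [0.43, 0, -0.04, 0], [0.44, 0, -0.02, 0], [0.44, 0, 0.02, 0], [0.43, 0, 0.03, 0], [0.33, 0, 0.04, 0], [0.32, 0, 0.05, 0], [0, 0, 0, 0]]}}

```text
time_s: 16.5
tcp_pos: [0.4685, -0.0342, 0.4501]
ee_rot: [[0.043, -0.999, 0.002], [-0.999, -0.043, 0.004], [-0.003, -0.002, -1.0]]
wrist_force: [6.3, 1.8, -7.2]
gripper_width: 0.41
gripper_force: 30.0
```

Run:
```python
from h import *
tip()
eyes.capture('scene');im=eyes.capture('scene')
for n in("lever_grip","gap_lever"): print([(np.round(d["centre"],3).tolist(),round(d["conf"],2)) for d in eyes.spot_in("scene",n)[:2]])
cv2.imwrite('pics/g3.png',cv2.resize(im[170:260,240:360],(800,600),interpolation=cv2.INTER_CUBIC))
```

```text
grasp [-108.4  -29.6  286.1] tip [-108.4  -29.5  268.1] yaw_rel -89.88 F [ 6.4  1.5 -7.2] w 35.6 t 16.5 j [ 16.   5. -16.  -0. -69. -13.]
[([0.465, -0.03, 0.264], 0.65)]
[([0.469, -0.022, 0.156], 0.8)]
```

View pics/g3.png

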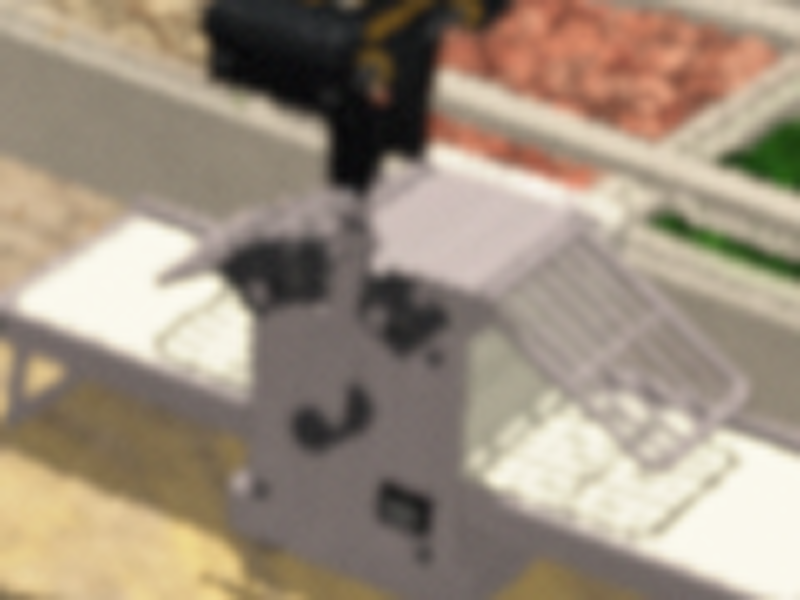

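The lever is at about 0.17 rad with the pin lifted. Now release it so the pin rests on the rim, rise, and turn 90° to cage the grip sideways.

Call:
{"name": "jog_arm", "arguments": {"increments": [[0, 0, 0.1, 0], [0, 0, 0, 0], [0, 0, 0, 0], [0, 0, 0, 0], [0, 0, 0, 0], [0, 0, 0, 0]], "grip": 70}}

```text
time_s: 17.3
tcp_pos: [0.4678, -0.0349, 0.4493]
ee_rot: [[0.043, -0.999, -0.0], [-0.999, -0.043, -0.0], [0.0, 0.0, -1.0]]
wrist_force: [0.9, -0.1, 0.2]
gripper_width: 0.789
gripper_force: 0.0
```

Call:
{"name": "jog_arm", "arguments": {"increments": [[0, 0, -1, 0], [0, 0, -1, 0], [0, 0, -1, -0.5], [0, 0, 0, -0.95], [0, 0, 0, -0.95], [0, 0, 0, -0.95], [0, 0, 0, -0.95], [0, 0, 0, -0.95], [0, 0, 0, -0.95], [0, 0, 0, -0.95]]}}

```text
time_s: 18.3
tcp_pos: [0.4678, -0.0349, 0.5092]
ee_rot: [[0.579, -0.815, -0.0], [-0.815, -0.579, -0.0], [-0.0, 0.0, -1.0]]
wrist_force: [-1.3, -0.7, -0.1]
gripper_width: 0.806
gripper_force: 0.0
```

Call:
{"name": "jog_arm", "arguments": {"increments": [[0, 0, 0, -0.95], [0, 0, 0, -0.95], [0, 0, 0, -0.95], [0, 0, 0, -0.95], [0, 0, 0, -0.95], [0, 0, 0, -0.95], [0, 0, 0, -0.95], [0, 0, 0, -0.95], [0, 0, 0, -0.95], [0, 0, 0, -0.95]]}}

```text
time_s: 19.3
tcp_pos: [0.4678, -0.0349, 0.5092]
ee_rot: [[0.981, -0.192, -0.0], [-0.192, -0.981, -0.0], [-0.0, 0.0, -1.0]]
wrist_force: [-0.4, -0.5, -0.1]
gripper_width: 0.802
gripper_force: 0.0
```

Call:
{"name": "jog_arm", "arguments": {"increments": [[0, 0, 0, -0.95], [0, 0, 0, -0.95], [0, 0, 0, -0.95], [0, 0, 0, 0]]}}

```text
time_s: 19.7
tcp_pos: [0.4678, -0.0349, 0.5092]
ee_rot: [[0.999, 0.032, -0.0], [0.032, -0.999, -0.0], [-0.0, 0.0, -1.0]]
wrist_force: [0.0, 0.3, 0.4]
gripper_width: 0.802
gripper_force: 0.0
```

Run:
```python
from h import *
tip()
p=np.load("pose.npy")
for c in("scene","top"):
    im=eyes.capture(c);print([(np.round(d["centre"],3).tolist(),round(d["conf"],2)) for d in eyes.spot_in(c,"lever_grip")[:2]])
print(w(p,[-109,-29,282]),w(p,[-109,-27,273]))
im=eyes.capture('scene')
cv2.imwrite('pics/g4.png',cv2.resize(im[170:260,240:360],(800,600),interpolation=cv2.INTER_CUBIC))
```

```text
grasp [-109.5  -30.8  345.2] tip [-109.5  -30.8  327.2] yaw_rel -0.48 F [0.  0.3 0.4] w 69.8 t 19.7 j [ 16.   3. -10.  -0. -78.  76.]
[]
[]
[[ 0.46821631 -0.03307743  0.282     ]] [[ 0.46813536 -0.03107907  0.273     ]]
```

View pics/g4.png

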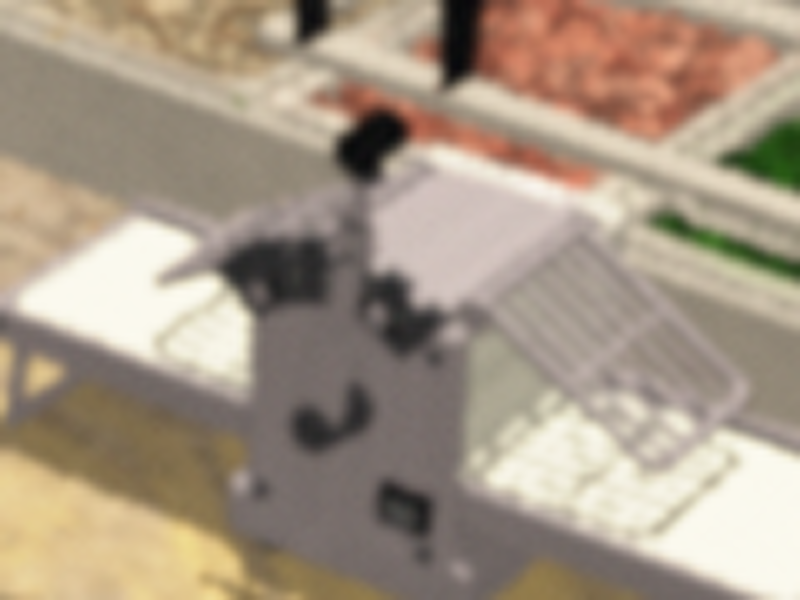

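The grip stands free at (372,146), between the open fingers. I'll lower the cage around it.

Call:
{"name": "jog_arm", "arguments": {"increments": [[0, 0, 1, 0], [0, 0, 1, 0], [0, 0, 0.8, 0], [0, 0, 0.4, 0], [0, 0, 0, 0]]}}

```text
time_s: 20.45
tcp_pos: [0.4678, -0.0349, 0.4442]
ee_rot: [[0.999, 0.032, -0.002], [0.032, -0.999, -0.001], [-0.002, 0.0, -1.0]]
wrist_force: [0.5, 0.1, 0.5]
gripper_width: 0.805
gripper_force: 0.0
```

Call:
{"name": "jog_arm", "arguments": {"increments": [[0, 0, 0, 0], [0, 0, 0, 0], [0, 0, 0, 0], [0, 0, 0, 0]], "grip": 40}}

```text
time_s: 20.85
tcp_pos: [0.4679, -0.0349, 0.4456]
ee_rot: [[0.999, 0.032, 0.001], [0.032, -0.999, 0.0], [0.001, -0.0, -1.0]]
wrist_force: [-0.0, -0.1, 0.5]
gripper_width: 0.527
gripper_force: 0.0
```

Run:
```python
from h import *
tip()
p=np.load("pose.npy");p[0]+=.005
for th in(.14,.17,.2):
  for rr in(160,170): print(th,rr,proj("scene",w(p,grip(th,rr))).round(1))
```

```text
grasp [-109.2  -30.8  281.6] tip [-109.2  -30.8  263.6] yaw_rel -0.48 F [-0.  -0.1  0.5] w 45.9 t 20.9 j [ 16.   5. -16.   0. -69.  76.]
0.14 160 [[294.5 193.3]]
0.14 170 [[294.9 190.6]]
0.17 160 [[295.7 193.9]]
0.17 170 [[296.3 191.3]]
0.2 160 [[297.  194.6]]
0.2 170 [[297.6 192. ]]
```

The grip sits at about r=169 mm and 0.165 rad, on the rim between notches 2 and 3. I'll push right slowly and watch the force.

Call:
{"name": "jog_arm", "arguments": {"increments": [[0, 0.15, 0, 0], [0, 0.15, 0, 0], [0, 0.15, 0, 0], [0, 0.1, 0, 0], [0, 0.1, 0, 0], [0, 0.1, 0, 0]]}}

```text
time_s: 21.45
tcp_pos: [0.4683, -0.0494, 0.4446]
ee_rot: [[0.999, 0.032, -0.0], [0.032, -0.999, 0.003], [-0.0, -0.003, -1.0]]
wrist_force: [-1.5, 9.6, -0.8]
gripper_width: 0.458
gripper_force: 5.2
```

Call:
{"name": "jog_arm", "arguments": {"increments": [[0, 0.1, 0, 0], [0, 0.1, 0, 0], [0, 0.1, 0, 0], [0, 0.1, 0.02, 0]]}}

```text
time_s: 21.85
tcp_pos: [0.4683, -0.0536, 0.444]
ee_rot: [[0.999, 0.033, 0.001], [0.033, -0.999, 0.015], [0.002, -0.015, -1.0]]
wrist_force: [-7.4, 34.1, 6.0]
gripper_width: 0.463
gripper_force: 17.0
```

Call:
{"name": "jog_arm", "arguments": {"increments": [[0, 0.1, 0, 0], [0, 0.1, 0.02, 0], [0, 0.1, 0, 0], [0, 0.1, 0.02, 0]]}}

```text
time_s: 22.25
tcp_pos: [0.4683, -0.0575, 0.4435]
ee_rot: [[0.999, 0.034, 0.003], [0.034, -0.999, 0.027], [0.004, -0.027, -1.0]]
wrist_force: [-12.1, 58.3, 13.8]
gripper_width: 0.466
gripper_force: 29.1
```

The lever locked with the force rising sharply, at a grip y of about -37, or 0.22 rad. I'll back off, clear away and verify.

Call:
{"name": "jog_arm", "arguments": {"increments": [[0, -0.4, 0, 0], [0, -0.4, 0, 0], [0, -0.1, 0, 0], [0, 0, 0, 0]], "grip": 70}}

```text
time_s: 22.65
tcp_pos: [0.4683, -0.0482, 0.4441]
ee_rot: [[0.999, 0.032, -0.0], [0.032, -0.999, -0.001], [-0.0, 0.001, -1.0]]
wrist_force: [0.2, -0.6, -0.3]
gripper_width: 0.739
gripper_force: 0.0
```

```bash
python3 -c "
from h import *
tip()"
```

```text
grasp [-109.5  -44.3  280.1] tip [-109.5  -44.3  262.1] yaw_rel -0.47 F [ 0.1 -0.6 -0.3] w 64.3 t 22.6 j [ 14.   5. -16.   0. -68.  78.]
```

Call:
{"name": "jog_arm", "arguments": {"increments": [[0, 0, -1, 0], [0, 0, -1, 0], [0, 0, -1, 0], [0, 0, -1, 0], [0, 0, -1, 0], [0, 0, 0, 0]]}}

```text
time_s: 23.25
tcp_pos: [0.4685, -0.049, 0.5467]
ee_rot: [[1.0, 0.031, 0.006], [0.031, -1.0, -0.0], [0.006, 0.001, -1.0]]
wrist_force: [-0.2, 0.8, 0.3]
gripper_width: 0.799
gripper_force: 0.0
```

Run:
```python
from h import *
tip()
p=np.load("pose.npy");p[0]+=.005
im=eyes.capture("scene")
for th in(.2,.23,.26):
  for rr in(160,170): print(th,rr,proj("scene",w(p,grip(th,rr))).round(1))
g=cv2.cvtColor(im,cv2.COLOR_BGR2GRAY)[182:208,284:310]
n,l,st,ce=cv2.connectedComponentsWithStats((g<60).astype(np.uint8))
for i in range(1,n): print(st[i],ce[i]+[284,182])
cv2.imwrite('pics/g5.png',cv2.resize(im[170:260,240:360],(800,600),interpolation=cv2.INTER_CUBIC))
```

```text
grasp [-108.4  -45.   382.7] tip [-108.3  -45.1  364.7] yaw_rel -0.57 F [-0.2  0.8  0.3] w 69.5 t 23.2 j [ 14.   2.  -5.   0. -82.  78.]
0.2 160 [[297.  194.6]]
0.2 170 [[297.6 192. ]]
0.23 160 [[298.2 195.3]]
0.23 170 [[298.9 192.7]]
0.26 160 [[299.4 196.1]]
0.26 170 [[300.3 193.6]]
[10  9  9 10 57] [297.94736842 195.42105263]
[ 1 25  3  1  3] [286. 207.]
```

View pics/g5.png

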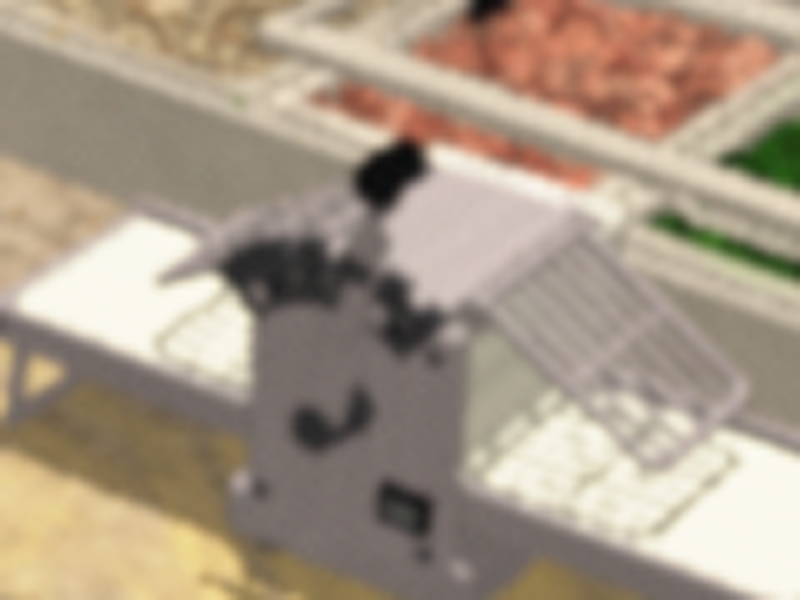

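The grip at pixel (298,195) matches r=160 mm (pin home) and about 0.225 rad. Notch 2 can't lie beyond 0.135, so this is the third notch. The guard is down and the gripper is clear.

```bash
python3 -c "
from station import r
print(r.finish_job())"
```

```text
the job is handed in; nothing more can be done
None
```

I handed the job in at about 23 s, and the judged result was not shown. By my measurements the lever is locked in the third notch at about 0.22 rad with the pin home, the left guard is down on its stop, and the arm went nowhere near the dredger, wheel or bottle.

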